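# Switch the ball sorter to its other chute and feed two balls

## Robot

A 6-joint arm with a two-finger parallel gripper is mounted at the origin on a cart in front of the work surface, level with it; the furniture and walls round the work are solid. World frame = base frame: x ahead of the robot, y to its left, z up, the work surface at z = 0. Lengths are in m, angles in rad, forces in N, time in s.
With the tool pointing down it reaches from about 0.425 to 0.925 m from the base axis. Payload 12.5 kg.
Tool frame: the origin (TCP) lies on the mounting face of the last link; the fingertips stand 173 mm ahead of it and the grasp point (between the pads) lies 155 mm ahead of it; z points along the fingers, y is the direction in which the jaws open and shut (so a half turn about z gives the same grasp; the last joint's range is limited). The gripper opens to 85 mm and grips with 20 to 120 N. Pads are 22 mm wide; open, the fingers measure 114 mm over their backs; the gripper's body (76 mm by 85 mm) begins 54 mm behind the grasp point. The pads swing forward as they close: fully open they stand 13 mm farther back than shut.
Start: joints at [-1.408, 0.491, 1.559, -0, 1.092, -0.106], TCP at [0.166, -0.603, 0.405] pointing down, gripper open.
Joint ranges: [-3.1, 3.1], [-0.84, 2.19], [0.05, 2.79], [-1.13, 4.28], [0.06, 2.93], [-2.69, 2.69]. Speed limits (rad/s): [2.22, 2.22, 2.79, 3.14, 3.14, 3.14].

## Interface

Orientations are given as a unit quaternion [x, y, z, w].
In Python, from cell import robot, eyes, order gives the robot as it stands.
- The arm moves only by the tool play_rows, never from a script. Its argument "motion" is one flat list of numbers, 7 for each row, row after row: the shift along the tool's x, y, z in mm, then the turn, a rotation vector about the tool's x, y, z in degrees, then the finger opening in mm, from 0 to 85.4. In form: [dx, dy, dz, wx, wy, wz, gripper, dx, dy, dz, wx, wy, wz, gripper, ...]. A call has 1 to 10 rows; each row is the pose to reach, as a shift and turn from the pose measured when the call began, along the tool's axes at that moment; what a row does not reach only later rows make up. A row lasts 1/8 s, in which the tool goes at most 62.5 mm and 10.7 degrees, less where a joint would pass 70% of its speed; a pose out of reach is approached as far as the arm can. A call with a gripper value outside its range is refused whole. The fingers move at their own pace and stop on an object; "squeeze" is the grip in N (left out, the last holds). Time passes only in rows, so rows that repeat a pose let the fingers close. It gives the time, the measured TCP pose, the force and the opening at its end, in the units of the state.
- robot.get_state(): the state, without advancing time (a new reading comes with each control period).
- eyes.camera(name): name is "scene" or "top" or "wrist"; returns a dict with "frame" (480x640x3 uint8, red, green, blue), "camera_matrix" (3x3 intrinsics, pixels), "view" (4x4, takes a point from world to camera coordinates). Camera axes: x right, y down, z forward; pixel columns grow to the right and rows downward; lengths in m; the calibration is good to about 2 mm. A picture is of the moment at which its call begins. There is no depth.
- order.sign_off(): hands the job in, once; it reports no verdict.
The state is a dict: "t": time; "joints": joint angles; "joint_vel": joint speeds; "joint_torque": joint torques, N m; "ee_pos": TCP position; "tool_rot": TCP orientation; "wrist_force": force on the tool from outside, world axes, zero at the start; "ft_torque": the same for the moment, N m; "width": finger opening in m.
Only numpy, scipy, OpenCV 4.12 (cv2) and the standard library are available. Lean on these libraries where they do the work, as an engineer would, in place of code of your own. Each camera call takes 0.05 s, during which the arm holds its last target. There are 200 camera calls.

## Task

First press down the raised end of the sorter's seesaw gate so that it rocks over its pivot to the other side. Then push the two wooden balls along the feed deck with the fingertips, so that both drop onto the gate and roll down that other chute into its bin; push gently, do not pinch or lift them. The gate must stay rocked over and the bystanders stay where they are.

Things in the scene. Friction and masses are not known exactly. Their poses are not given: they have to be found in the camera images.
- sorter: Plywood two-way parts sorter, fixed to the cabinet top: 372 mm wide (y), from x = -182 to 54 mm, 130 mm high. Origin on the cabinet top, below the middle of the gate's pivot. x runs along the feed deck, away from the robot; y to the left chute; z up. Its yaw lies within 0.25 rad.
- gate (a joint): Tilt of the seesaw gate about its level pivot, rad. +0.32: right end (-y) down, parts roll into the right bin; -0.32: left end (+y) down, parts roll into the left bin. A weight above the pivot makes it fall over to either stop and stay there. At the start it rests at either stop. About 1 N down on the raised end rocks it over.
- gate_pivot (a point): Point on the pivot axis (along the sorter's x), 75 mm above the cabinet top. The gate is an aluminium trough across it, 150 mm long (y), floor 8 mm above the axis, inside from sorter x = -25 to 24 mm, ends open; back wall 20 mm high; more than 31 mm from the middle the floor reaches forward to a 10 mm front wall at x = -36 mm. The round weight stands behind the back wall (x = 40 to 54 mm), centre 40 mm above the axis.
- gate_left_end (a point): Point on the trough floor, 60 mm left (+y) of the pivot, mid-width; moves with the gate: about 101 mm high when raised, 64 mm when down.
- gate_right_end (a point): Point on the trough floor, 60 mm right (-y) of the pivot, mid-width; moves with the gate: about 101 mm high when raised, 64 mm when down.
- feed_lip (a point): Middle of the feed deck's lip (sorter x = -27 mm), on the deck floor, 86 mm above the cabinet top, 3 mm above the trough floor at the pivot. The deck is a level straight channel from here back to x = -180 mm, 38 mm wide inside, side strips 12 mm high, both ends open. A ball must go wholly past the lip to roll.
- left_bin (a point): Middle of the left bin's floor, 152 mm left (+y) of the pivot, 12 mm above the cabinet top. The bin runs from 124 to 180 mm, its outer wall is 60 mm high; a metal chute falls into it from 52 mm high at 76 mm from the pivot. Inside they span sorter x = -38 to 26 mm, between cheeks with tops 75 mm high.
- right_bin (a point): Middle of the right bin's floor, 152 mm right (-y) of the pivot, 12 mm above the cabinet top. The bin runs from 124 to 180 mm, its outer wall is 60 mm high; a metal chute falls into it from 52 mm high at 76 mm from the pivot. Inside they span sorter x = -38 to 26 mm, between cheeks with tops 75 mm high.
- front_ball_center (a point): Centre of the plain wooden ball nearer the gate: 32 mm diameter, about 20 g, lying on the feed deck, its centre 16 mm above the deck floor. There are 4 to 21 mm between the two balls. Push it from behind at about the height of its centre, not near its top. Drag stops it on the level deck; on the tilted gate it rolls off.
- front_ball: The ball nearer the gate, as a body; its origin is a point of the ball that turns with it, so use front_ball_center.
- rear_ball_center (a point): Centre of the plain wooden ball farther from the gate, nearer the robot: 32 mm diameter, about 20 g, lying on the feed deck, its centre 16 mm above the deck floor. There are 4 to 21 mm between the two balls. Push it from behind at about the height of its centre, not near its top. Drag stops it on the level deck; on the tilted gate it rolls off.
- rear_ball: The ball farther from the gate, nearer the robot, as a body; its origin is a point of the ball that turns with it, so use rear_ball_center.
- nail_jar: Jar of nails, 62 mm diameter, 80 mm high, bystander; origin at the centre of its underside on the cabinet top.
- hole_saw: 39 mm hole saw standing on its cup, 64 mm high, bystander; origin at the centre of its underside on the cabinet top.
- sanding_block: Wooden sanding block, 97x125x36 mm, bystander; origin at the centre of its underside on the cabinet top.
- spare_core: A wooden hole-saw core (cylinder), 34 mm diameter, 28 mm high, standing upright on the cabinet top, bystander; origin at the centre of its underside on the cabinet top.
There are look-alikes about, which are no part of the job. What is shaped like the rear_ball but red is not meant.

How it is judged:
By the outcome, as a careful person would: the job done as asked, in the order asked, and still so for the second after the job is handed in, with the robot touching nothing.
It also fails if it takes over 48 s, if anything falls off the work surface, if the arm or the gripper's body presses on something with over 40 N, if the wrist force passes 120 N, or if a joint passes its speed limit or range.

## Working session

There is one attempt and no reset: what is moved stays moved. The work goes in short steps, Python scripts to look and compute and a tool call to move; the robot and the scene stay as the last step left them, time stands still between calls to the robot, and variables do not carry over. Pictures are saved under pics/ and viewed, about 8 in all and at most 12, crops included, and the job is handed in when it is done.

Besides the shell and the picture viewer there is one more tool, called after "Request:" by a JSON object that holds its "api" and its "payload". play_rows: Moves the arm, as the interface text tells. Its arguments: {"type":"object","properties":{"motion":{"type":"array"},"squeeze":{"type":"number"}},"required":["motion"]}

```bash
mkdir -p pics; ls; python3 - <<'E'
from cell import robot,eyes
import cv2,numpy as np
s=robot.get_state();print(s['t'],s['ee_pos'],s['tool_rot'],s['width'])
for n in('scene','top'):
    c=eyes.camera(n);cv2.imwrite(f'pics/{n}0.png',c['frame'][:,:,::-1]);np.savez(f'{n}0.npz',**c)
    print(n,c['camera_matrix'].tolist(),np.round(c['view'],4).tolist())
E
```

```text
pics
0.0 [ 0.16599623 -0.60251516  0.40412265] [ 9.90980916e-01  1.34001905e-01 -4.90138758e-06 -5.59197270e-04] 0.08557080902614707
scene [[439.5083289394035, 0.0, 318.9389307288022], [0.0, 439.5083289394035, 236.96106606823494], [0.0, 0.0, 1.0]] [[0.9625, 0.27, -0.0252, -0.4807], [0.1162, -0.4944, -0.8614, 0.05], [-0.245, 0.8262, -0.5073, 0.9694], [0.0, 0.0, 0.0, 1.0]]
top [[620.9869137140797, 0.0, 314.4870234531637], [0.0, 620.9869137140797, 241.19318749198305], [0.0, 0.0, 1.0]] [[-0.0675, -0.9977, 0.0051, 0.0562], [-0.9734, 0.0647, -0.2197, 0.5162], [0.2189, -0.0198, -0.9756, 1.0528], [0.0, 0.0, 0.0, 1.0]]
```

View pics/top0.png

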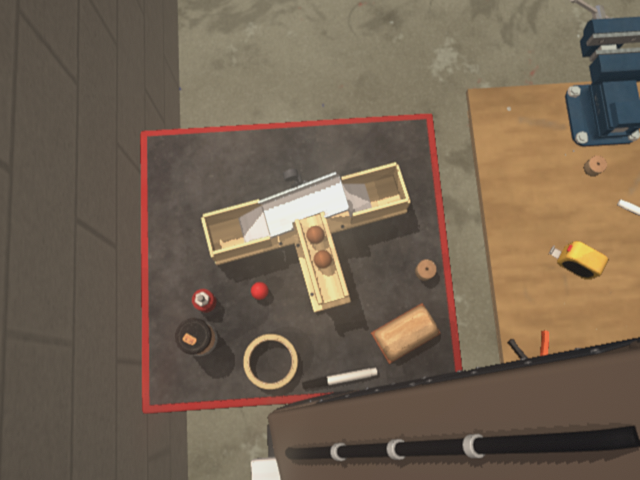

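View pics/scene0.png

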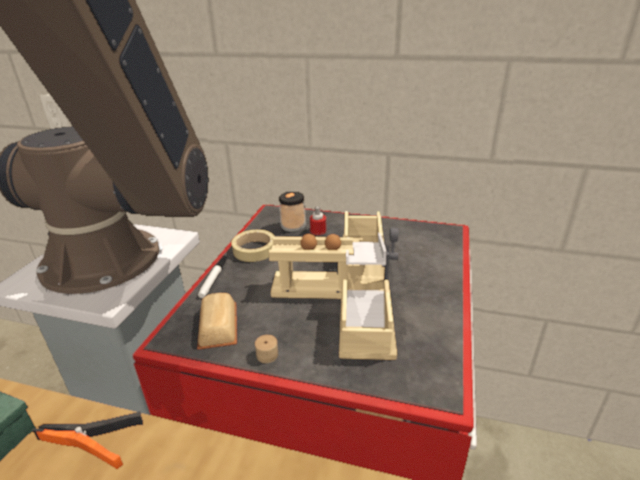

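Candidates in the top image are the front ball at (316,234), the rear ball at (323,259), a red look-alike ball at (260,291) and the brown spare core at (427,269). The two plain balls on the deck match the description. The weight is at about (291,175). Next I'll take a close crop and fit the geometry.

```bash
cat > h.py <<'E'
import numpy as np,cv2
def ray(c,uv,z):
    K,V=c['camera_matrix'],c['view'];R,t=V[:3,:3],V[:3,3]
    o=-R.T@t;d=R.T@np.linalg.inv(K)@np.array([*uv,1.]);return o+d*(z-o[2])/d[2]
def proj(c,p):
    q=c['view'][:3,:3]@np.array(p)+c['view'][:3,3];q=c['camera_matrix']@q;return q[:2]/q[2]
E
python3 - <<'E'
from h import *
t=dict(np.load('top0.npz'));s=dict(np.load('scene0.npz'))
f=t['frame'][:,:,::-1];g=s['frame'][:,:,::-1]
a=cv2.resize(f[150:320,190:420],None,fx=3.4,fy=3.4,interpolation=cv2.INTER_CUBIC)[:, :]
b=cv2.resize(g[200:365,255:415],None,fx=3.4,fy=3.4,interpolation=cv2.INTER_CUBIC)
cv2.imwrite('pics/a.png',a);cv2.imwrite('pics/b.png',b);print(a.shape,b.shape)
hsv=cv2.cvtColor(f,cv2.COLOR_BGR2HSV)
for nm,(u,v) in dict(front=(316,234),rear=(323,259)).items(): print(nm,hsv[v,u],ray(t,(u,v),.102))
# balls, brown mask
m=cv2.inRange(hsv,(3,90,40),(14,220,175));m[:215]=0;m[275:]=0;m[:,:300]=0;m[:,340:]=0
n,l,st,ce=cv2.connectedComponentsWithStats(m)
for i in range(1,n):
    if st[i,4]>40: print(st[i],ce[i],ray(t,ce[i],.102))
E
```

```text
(578, 782, 3) (561, 544, 3)
front [ 12 125 175] [0.52121496 0.01900122 0.102     ]
rear [ 12 133 177] [0.47677561 0.01008258 0.102     ]
[307 226  17  17 186] [315.56451613 234.89247312] [0.51969271 0.01985473 0.102     ]
[314 250  18  18 206] [322.76699029 259.1407767 ] [0.47655846 0.01049569 0.102     ]
```

View pics/a.png

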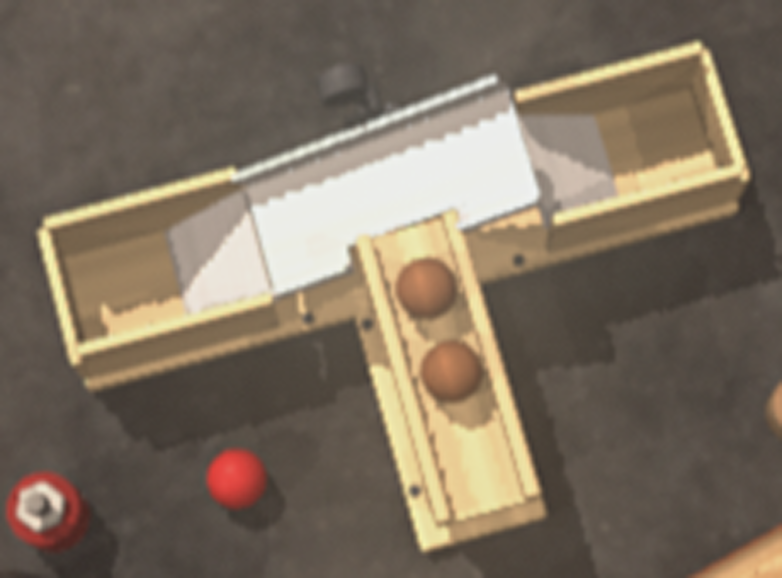

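View pics/b.png

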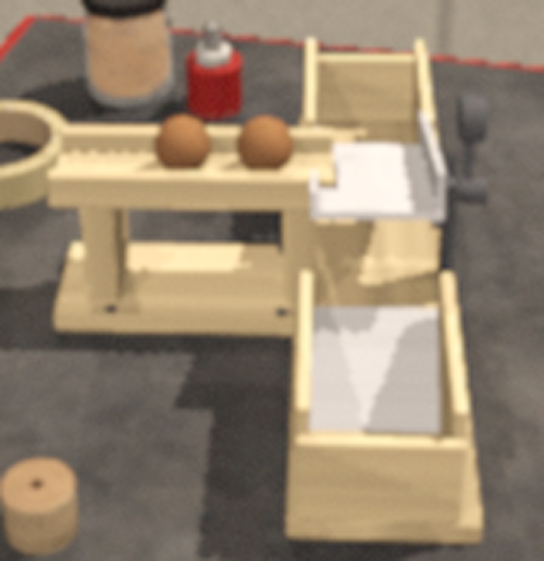

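The left end is down and the weight leans left, so the right (-y) end is raised. It is the one to press, and both balls should go to the right bin.

```bash
python3 - <<'E'
from h import *
t=dict(np.load('top0.npz'))
P=lambda u,v,z:ray(t,(190+u/3.4-.35,150+v/3.4-.35),z)
pts=dict(tipL=(358,240,.098),tipR=(455,212,.098),nearL=(440,522,.098),nearR=(536,495,.098),
 LBfo=(78,354,.075),LBbo=(42,222,.075),RBbo=(702,45,.075),RBfo=(745,175,.075))
w={k:P(*v) for k,v in pts.items()}
for k in w:print(k,w[k].round(4))
far=(w['tipL']+w['tipR'])/2;near=(w['nearL']+w['nearR'])/2
d=far-near;print('deck len',np.linalg.norm(d),'yaw',np.arctan2(d[1],d[0]))
for a,b in(('LBbo','RBbo'),('LBfo','RBfo'),('tipL','tipR'),('nearL','nearR')):
    e=w[a]-w[b];print(a,b,np.linalg.norm(e),np.arctan2(-e[0],e[1]))
    print((w[a]+w[b])/2)
print(far,near)
E
```

```text
tipL [0.549  0.0537 0.098 ]
tipR [0.5605 0.0033 0.098 ]
nearL [0.4025 0.0219 0.098 ]
nearR [ 0.4127 -0.0266  0.098 ]
LBfo [0.5041 0.2012 0.075 ]
LBbo [0.5756 0.2177 0.075 ]
RBbo [ 0.65   -0.1354  0.075 ]
RBfo [ 0.5768 -0.151   0.075 ]
deck len 0.15038282667621283 yaw 0.20625151905711267
LBbo RBbo 0.36089755852838656 0.2076157112535298
[0.61283821 0.04115671 0.075     ]
LBfo RBfo 0.3596769077613929 0.2034954608620291
[0.54047697 0.02509723 0.075     ]
tipL tipR 0.051679739589538316 0.22408208281513028
[0.55477645 0.02846025 0.098     ]
nearL nearR 0.049541607318118845 0.20775239063345674
[ 0.40758092 -0.002337    0.098     ]
[0.55477645 0.02846025 0.098     ] [ 0.40758092 -0.002337    0.098     ]
```

Request:
{"api": "play_rows", "payload": {"motion": [30,-24,0,0,0,0,0,80,-63,0,0,0,1,0,135,-106,0,0,0,2,0,190,-150,0,0,0,3,0,245,-193,0,0,0,3.5,0,300,-236,0,0,0,3.5,0,355,-280,0,0,0,3.5,0,410,-323,0,0,0,3.5,0,465,-366,0,0,0,3.5,0,520,-410,0,0,0,3.5,0], "squeeze": 20}}

```text
t: 1.35
ee_pos: [0.5232, -0.1167, 0.4045]
tool_rot: [0.995, 0.104, -0.0, -0.0]
wrist_force: [-0.0, -1.3, 0.3]
width: -0.0
```

Request:
{"api": "play_rows", "payload": {"motion": [40,-35,0,0,0,0,0,75,-65,10,0,0,0,0,86,-75,40,0,0,0,0,86,-75,70,0,0,0,0,86,-75,95,0,0,0,0,86,-75,106,0,0,0,0,86,-75,106,0,0,0,0]}}

```text
t: 2.22
ee_pos: [0.5919, -0.0256, 0.2983]
tool_rot: [0.995, 0.104, -0.001, -0.001]
wrist_force: [0.1, -0.0, -0.3]
width: -0.0
```

```bash
cat > snap.py <<'E'
import sys
from cell import robot,eyes
from h import *
def snap(name,out):
    a=eyes.camera('scene')['frame'][190:370,240:440,::-1];b=eyes.camera('top')['frame'][140:320,190:420,::-1]
    cv2.imwrite(out,cv2.resize(np.hstack([a,b]),None,fx=1.86,fy=1.86,interpolation=cv2.INTER_CUBIC))
snap(0,sys.argv[1]);s=robot.get_state();print(s['t'],s['ee_pos'],s['wrist_force'])
E
python3 snap.py pics/c.png
```

```text
2.325 [ 0.59207607 -0.02559941  0.2994078 ] [ 0.12180234 -0.49464809  0.36037099]
```

View pics/c.png

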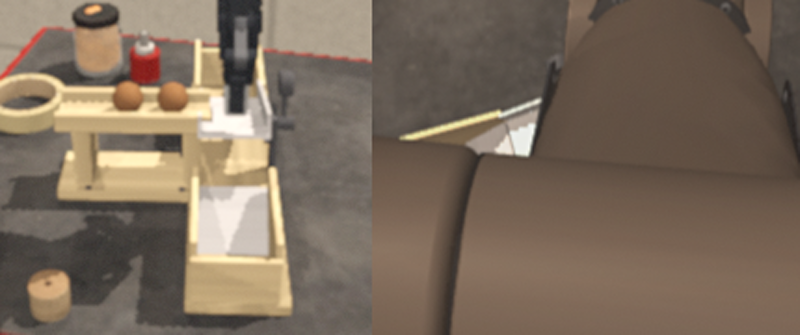

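The closed fingers hang over the raised trough end, with the tips at about crop (237,110), mid-width. I'll press now.

Request:
{"api": "play_rows", "payload": {"motion": [0,0,8,0,0,0,0,0,0,16,0,0,0,0,0,0,23,0,0,0,0,0,0,29,0,0,0,0,0,0,35,0,0,0,0,0,0,41,0,0,0,0,0,0,46,0,0,0,0,0,0,51,0,0,0,0,0,0,54,0,0,0,0,0,0,54,0,0,0,0]}}

```text
t: 3.58
ee_pos: [0.5921, -0.0255, 0.2452]
tool_rot: [0.995, 0.104, 0.0, -0.0]
wrist_force: [0.5, -0.1, -0.2]
width: 0.0002
```

Request:
{"api": "play_rows", "payload": {"motion": [0,0,-15,0,0,0,0,0,0,-35,0,0,0,0,0,0,-60,0,0,0,0,0,0,-75,0,0,0,0,-40,20,-75,0,0,0,0,-90,0,-75,0,0,0,0,-140,-30,-75,0,0,0,0,-148,-61,-75,0,0,0,0,-148,-61,-75,0,0,0,0]}}

```text
t: 4.7
ee_pos: [0.4338, 0.0045, 0.3209]
tool_rot: [0.995, 0.104, 0.001, -0.0]
wrist_force: [0.8, -0.6, -0.3]
width: -0.0002
```

```bash
python3 snap.py pics/d.png
```

```text
4.8 [0.43517901 0.00347527 0.32065933] [-0.35860832  0.429733    0.06729226]
```

View pics/d.png

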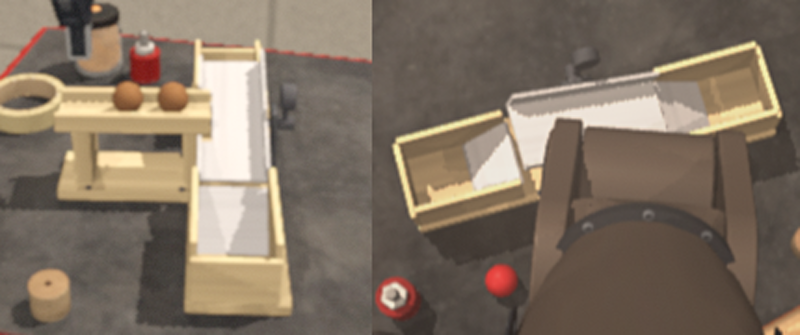

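The gate has rocked over with its right end down, and the tool hangs behind the rear ball. I'll descend to ball-centre height.

Request:
{"api": "play_rows", "payload": {"motion": [0,1,12,0,0,0,0,0,1,24,0,0,0,0,0,1,36,0,0,0,0,0,1,45,0,0,0,0,0,1,51,0,0,0,0,0,1,51,0,0,0,0]}}

```text
t: 5.55
ee_pos: [0.4355, 0.0025, 0.2693]
tool_rot: [0.995, 0.104, 0.001, -0.0]
wrist_force: [-0.4, -0.4, -0.7]
width: -0.0
```

```bash
python3 - <<'E'
from cell import robot,eyes
from h import *
a=eyes.camera('scene')['frame'][200:320,240:420,::-1]
b=eyes.camera('wrist')['frame'][:,:,::-1]
cv2.imwrite('pics/e.png',np.hstack([cv2.resize(a,(450,300),interpolation=cv2.INTER_CUBIC),cv2.resize(b,(350,300))]))
s=robot.get_state();print(s['t'],s['ee_pos'],s['wrist_force'])
E
```

```text
5.65 [0.43554681 0.0025422  0.26980116] [-0.38355414 -0.26341691  0.41551006]
```

View pics/e.png

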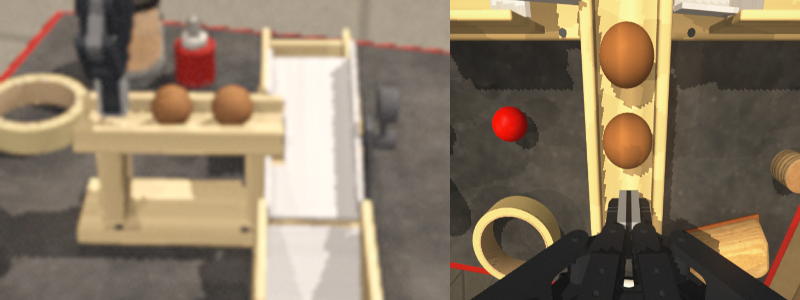

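The tips are centred behind the rear ball and at about its mid height. I'll push slowly.

Request:
{"api": "play_rows", "payload": {"motion": [3,0,0,0,0,0,0,8,0,0,0,0,0,0,13,0,0,0,0,0,0,17,0,0,0,0,0,0,21,0,0,0,0,0,0,25,0,0,0,0,0,0,29,0,0,0,0,0,0,33,0,0,0,0,0,0,37,0,0,0,0,0,0,41,0,0,0,0,0,0]}}

```text
t: 6.9
ee_pos: [0.4759, 0.0111, 0.2699]
tool_rot: [0.995, 0.104, 0.001, -0.0]
wrist_force: [0.6, 1.0, 0.0]
width: -0.0
```

Request:
{"api": "play_rows", "payload": {"motion": [4,0,0,0,0,0,0,8,0,0,0,0,0,0,12,0,0,0,0,0,0,16,0,0,0,0,0,0,20,0,0,0,0,0,0,24,0,0,0,0,0,0,28,0,0,0,0,0,0,32,0,0,0,0,0,0,36,0,0,0,0,0,0,36,0,0,0,0,0,0]}}

```text
t: 8.15
ee_pos: [0.5113, 0.0186, 0.2699]
tool_rot: [0.995, 0.104, 0.001, -0.0]
wrist_force: [-0.9, 0.0, 0.4]
width: 0.0003
```

```bash
python3 - <<'E'
from cell import robot,eyes
from h import *
a=eyes.camera('scene')['frame'][200:370,240:420,::-1]
b=eyes.camera('wrist')['frame'][:,:,::-1]
cv2.imwrite('pics/f.png',np.hstack([cv2.resize(a,(380,360),interpolation=cv2.INTER_CUBIC),cv2.resize(b,(420,360))]))
s=robot.get_state();print(s['t'],s['ee_pos'],s['wrist_force'])
E
```

```text
8.25 [0.51105558 0.01852349 0.26991111] [-0.2716592  -0.71246919 -0.82963727]
```

View pics/f.png

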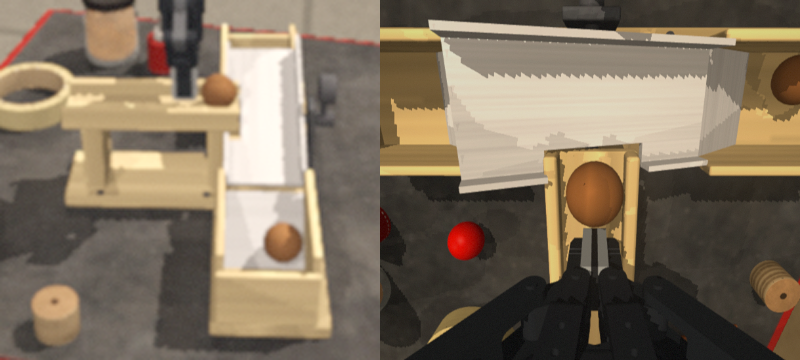

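The front ball is in the right bin and the rear ball is at the lip. I'll keep pushing.

Request:
{"api": "play_rows", "payload": {"motion": [4,0,0,0,0,0,0,8,0,0,0,0,0,0,12,0,0,0,0,0,0,16,0,0,0,0,0,0,20,0,0,0,0,0,0,24,0,0,0,0,0,0,28,0,0,0,0,0,0,32,0,0,0,0,0,0,36,0,0,0,0,0,0,40,0,0,0,0,0,0]}}

```text
t: 9.5
ee_pos: [0.5504, 0.0269, 0.27]
tool_rot: [0.995, 0.104, 0.001, -0.0]
wrist_force: [-0.1, -0.0, 0.2]
width: -0.0001
```

Request:
{"api": "play_rows", "payload": {"motion": [1,0,0,0,0,0,0,1,0,0,0,0,0,0,-5,0,0,0,0,0,0,-20,0,0,0,0,0,0,-25,0,-15,0,0,0,0,-25,0,-40,0,0,0,0,-25,0,-80,0,0,0,0,-25,0,-100,0,0,0,0,-25,0,-100,0,0,0,0]}}

```text
t: 10.62
ee_pos: [0.5254, 0.0216, 0.3721]
tool_rot: [0.995, 0.104, 0.003, 0.0]
wrist_force: [0.1, 0.7, -0.1]
width: 0.0
```

```bash
python3 - <<'E'
from cell import robot,eyes
from h import *
a=eyes.camera('scene')['frame'][180:380,180:420,::-1]
b=eyes.camera('wrist')['frame'][:,:,::-1]
cv2.imwrite('pics/g.png',np.hstack([cv2.resize(a,(400,360),interpolation=cv2.INTER_CUBIC),cv2.resize(b,(400,360))]))
s=robot.get_state();print(s['t'],s['ee_pos'],s['wrist_force'])
E
```

```text
10.725 [0.5253581  0.0216045  0.36999069] [-0.05905274 -0.03194378 -0.76161701]
```

View pics/g.png

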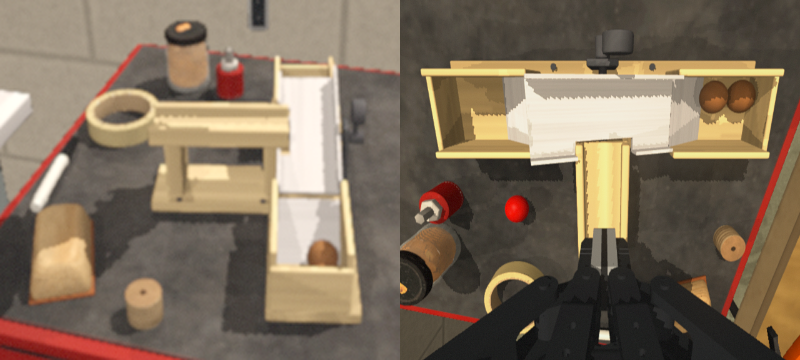

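Both balls appear in the right bin, at wrist crop (713,97) and (741,97). I'll clear the arm out of the way and check that they have settled and that the bystanders have not moved.

Request:
{"api": "play_rows", "payload": {"motion": [0,0,-30,0,0,0,0,-20,40,-40,0,0,0,0,-40,90,-40,0,0,0,0,-60,140,-40,0,0,0,0,-80,190,-40,0,0,0,0,-100,240,-40,0,0,0,0,-120,290,-40,0,0,0,0,-140,340,-40,0,0,0,0,-160,390,-40,0,0,0,0,-160,390,-40,0,0,0,0]}}

```text
t: 11.98
ee_pos: [0.4484, -0.3961, 0.4079]
tool_rot: [0.995, 0.102, 0.0, -0.001]
wrist_force: [0.0, 0.5, -0.3]
width: -0.0002
```

```bash
python3 - <<'E'
from cell import robot,eyes
from h import *
t0=dict(np.load('top0.npz'));t=eyes.camera('top');s=eyes.camera('scene')
f=t['frame'];d=np.abs(f.astype(int)-t0['frame']).max(2)
o=np.array([.582,.034]);R=np.array([[.9787,.2055],[-.2055,.9787]])
def balls(f,n):
    m=cv2.inRange(cv2.cvtColor(f,cv2.COLOR_RGB2HSV),(3,100,40),(14,230,190))
    m[:165]=0;m[215:]=0;m[:,345:][:,70:]=0;m[:,:345]=0
    c,_=cv2.findContours(m,0,2)
    for q in c:
        if cv2.contourArea(q)>20:
            u=np.mean(q[:,0],0);print(n,cv2.boundingRect(q),(R@(ray(t,u,.03)[:2]-o)).round(4))
balls(f,'a')
for i in range(6): f2=eyes.camera('top')['frame']
balls(f2,'b');print('motion px',(np.abs(f2.astype(int)-f).max(2)[160:220,190:420]>40).sum())
for n,(u,v,w) in dict(jar=(197,338,24),saw=(203,300,14),block=(406,333,36),core=(427,269,13)).items():
    print(n,(d[v-w:v+w,u-w:u+w]>40).sum())
print(robot.get_state()['ee_pos'],robot.get_state()['t'])
a=f2[150:350,160:450,::-1];cv2.imwrite('pics/z.png',cv2.resize(a,None,fx=2.7,fy=2.7,interpolation=cv2.INTER_CUBIC))
E
```

```text
a (365, 177, 32, 21) [ 0.0075 -0.1465]
b (365, 176, 32, 22) [ 0.0091 -0.1489]
motion px 2
jar 0
saw 0
block 2441
core 480
[ 0.44979623 -0.39222622  0.40977393] 12.375
```

View pics/z.png

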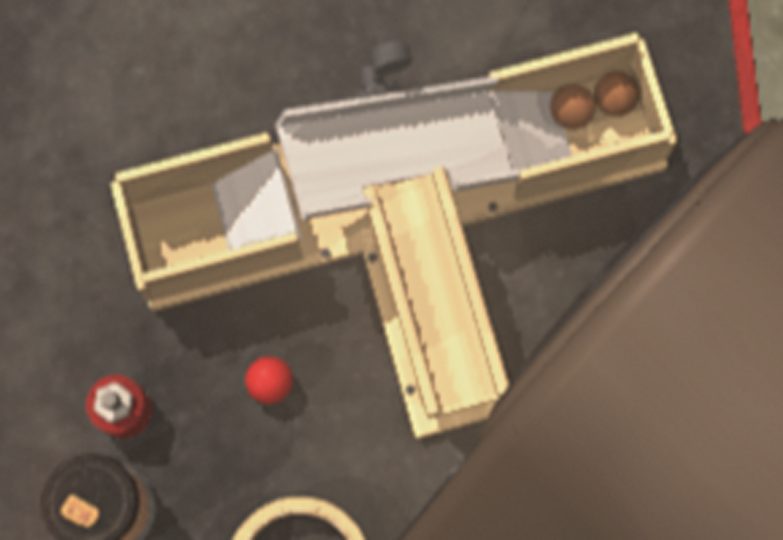

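```bash
python3 - <<'E'
from h import *
t=dict(np.load('top0.npz'));o=np.array([.582,.034]);R=np.array([[.9787,.2055],[-.2055,.9787]])
for u,v in((572,106),(617,92)):
  for z in(.028,.036):print(z,(R@(ray(t,(160+u/2.7-.3,150+v/2.7-.3),z)[:2]-o)).round(4))
E
```

```text
0.028 [ 0.0095 -0.1312]
0.036 [ 0.0073 -0.1297]
0.028 [ 0.0108 -0.1643]
0.036 [ 0.0086 -0.1626]
```

```bash
python3 -c "
from cell import order;print(order.sign_off())"
```

```text
the job is handed in; nothing more can be done
None
```

The job is done and handed in after about 12.4 s of the 48 s allowed. I pressed down the raised right (-y) end of the gate with closed fingertips, and it rocked over. I then pushed the rear ball gently along the deck, which drove the front ball ahead of it, and both rolled into the right bin.

- **Balls:** both rest in the right bin, about 131 mm and 164 mm right of the pivot (the bin spans 124–180 mm). The inner ball lies at the chute foot against the other one, about 7 mm inside the bin's near edge. I saw practically no motion over about 0.3 s.
- **Gate:** it was still right end down in the last picture.
- **Bystanders:** the nail jar and hole saw had no changed pixels. That check could not be used for the sanding block and spare core, because the arm hid them in the last top view. In the earlier scene picture, after the second ball dropped, both looked undisturbed.
- **Arm:** it was well clear of everything at hand-in, and every wrist force reading I took was about 1 N or less.

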